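# Release and lift the slide cassette from its loader dock

## Robot

A 6-joint arm with a two-finger parallel gripper is mounted at the origin on the work surface. World frame = base frame: x ahead of the robot, y to its left, z up, the work surface at z = 0. Lengths are in m, angles in rad, forces in N, time in s.
With the tool pointing down it reaches from about 0.375 to 0.975 m from the base axis. Payload 3.8 kg.
Tool frame: the origin (TCP) lies between the finger pads; the fingertips stand 22 mm ahead of it and the grasp point (between the pads) lies 3 mm ahead of it; z points along the fingers, y is the direction in which the jaws open and shut (so a half turn about z gives the same grasp; the last joint's range is limited). The gripper opens to 85 mm and grips with 20 to 120 N. Pads are 22 mm wide; open, the fingers measure 114 mm over their backs; the gripper's body (76 mm by 85 mm) begins 54 mm behind the grasp point. The pads swing forward as they close: fully open they stand 13 mm farther back than shut.
Start: joints at [1.242, 0.264, 1.604, -0, 1.274, -0.037], TCP at [0.194, 0.646, 0.233] pointing down, gripper open.
Joint ranges: [-2.63, 2.63], [-0.94, 2.18], [0.31, 2.57], [-1.31, 4.45], [0, 2.66], [-2.55, 2.55]. Speed limits (rad/s): [2.57, 2.57, 3.14, 3.14, 3.14, 3.14].

## Interface

Orientations are given as a rotation vector (axis times angle).
In Python, from workcell import * gives the robot as it stands.
- The arm moves only by the tool step_arm, never from a script. Its argument "motion" is a list that holds one entry, the list of rows, each a list of 7 numbers: the finger opening in m, from 0 to 0.0854, then the shift along the world's x, y, z in m, then the turn, a rotation vector about the world's x, y, z in degrees. A call has exactly 8 rows; each row is the pose to reach, as a shift and turn from the pose measured when the call began; what a row does not reach only later rows make up. A row lasts 1/8 s, in which the tool goes at most 62.5 mm and 10.7 degrees, less where a joint would pass 70% of its speed; a pose out of reach is approached as far as the arm can. A call with a gripper value outside its range is refused whole. The fingers move at their own pace and stop on an object; "newtons" is the grip in N (left out, the last holds). Time passes only in rows, so rows that repeat a pose let the fingers close, or fill a call up. It gives the time, the measured TCP pose, the force and the opening at its end, in the units of the state.
- read_state(): the state, without advancing time (a new reading comes with each control period).
- read_camera(name): name is "scene" or "top"; returns (picture, depth): 400x640x3 uint8, blue, green, red; 400x640 float32, m along the optical axis (not along the pixel's ray), 0 where there is no reading.
- get_calibration(name): a dict with "K" (3x3 intrinsics, pixels), "world_from_camera" (4x4, takes a point from camera to world coordinates). Camera axes: x right, y down, z forward; pixel columns grow to the right and rows downward; lengths in m; the calibration is good to about 2 mm. A picture is of the moment at which its call begins. get_calibration takes no time and is no camera call.
- finish_job(): hands the job in, once; it reports no verdict.
Trained networks look in the newest picture that a camera, given by its name, has taken for a name from the list of things; names that differ only in an ending like _2 or _b are one class to them, and where a whole thing is asked for, a point or a joint stands for the part that bears it (a point fixed in the world has none). Each returns a list of dicts, best first, with "score" (0 to 1); they miss things now and then, are a little off and sometimes report something else, mostly with a low value. They report only what shows in the picture. A call takes as long as a camera call.
- spot_in(camera, thing): "xyz" ([x, y, z] in m, in the coordinates of the camera as it stood for that picture, good to about 4 mm: the middle of the surface that is visible of it).
- regions_of(camera, thing): "region" (400x640 bool, what is visible of it).
The state is a dict: "time": time; "q": joint angles; "joint_vel": joint speeds; "joint_torque": joint torques, N m; "tool_pos": TCP position; "tcp_rot": TCP orientation; "wrist_force": force on the tool from outside, world axes, zero at the start; "torque": the same for the moment, N m; "width": opening from 0.0 (shut) to 1.0 (fully open).
Only numpy, scipy, OpenCV 4.12 (cv2) and the standard library are available. Lean on these libraries where they do the work, as an engineer would, in place of code of your own. Each camera call takes 0.05 s, during which the arm holds its last target. There are 200 camera calls.

## Task

Swing the dock's keeper lever from its locked side into the middle notch, the one marked with a raised arrowhead, so that it clears the slide cassette, and leave it there. Then pinch the cassette's two side catches together between the fingers and lift the cassette, kept level, straight up about 12 cm out of its dock; finish while still holding it there, still pinched, touching nothing else. Leave the bottle, jar and slide mailer standing about it alone.

Things in the scene. Friction and masses are not known exactly. Their poses are not given: they have to be found in the camera images.
- dock: Fixed grey and aluminium slide dock. Origin: middle of the cassette pocket, at bench level; x along the pocket to the lever end, y left, z up. The cassette stands on its 8 mm base plate (x -67 to 183, y +-50 mm). Pocket walls x +-56, y +-43 mm, top 23 mm up; their lips hold the catches' hooks. Lever post at x = 80 mm, beyond it a quadrant plate.
- marked_notch (a point): Middle notch at the rim of the flat quadrant plate, on dock x = 172 mm, y = 0, 56 mm up (the plate's top). Three dark notches lie in the rim at -0.8, 0 and +0.8 rad about the pivot from dock +x; only this middle one has a raised steel arrowhead (outer end at x 192 mm, top 59 mm up).
- lever_hinge (a point): The lever's vertical pivot axis, on dock x = 80 mm, y = 0, 61 mm up.
- lever (a joint): Lever angle, rad, anticlockwise from above. 0: locked notch (handle at -0.8 rad from dock +x, keeper over the cassette's end); starts here or up to 0.3 on; 0.8: marked middle notch (handle along dock +x, cassette clear); 1.6: last notch. Sprung detents draw it into a notch from 0.1 rad or nearer; friction holds it between. About 3 to 5 N at the knob moves it on. Stops at -0.08 and 1.68.
- lever_knob (a point): Centre of the top of the lever's upright round black knob: 18 mm diameter, 40 mm tall, top 107 mm and foot 67 mm above the bench, 70 mm from the pivot axis. The flat steel arm (12 mm wide) under it spans 61 to 67 mm. Can be taken from above and carried round the arc.
- cassette: Loose white open-topped plastic slide cassette, 96 x 39 x 50 mm (x, y, z), with eight glass slides on edge, 0.25 kg or so. Origin: centre of its underside; axes along the dock's while seated (up to 2 mm of play). On each long side (y) at the middle stands a grey sprung catch.
- catch_left_pad (a point): Centre of the outer face of the +y catch, 46 mm above the cassette's underside: an upright grey plate 28 mm wide (x), 4 mm thick, its top 62 mm above the underside (70 mm above the bench when seated). Outer face 30 mm from the cassette's middle when out, 24 mm when in; a hook at its foot reaches 5 mm farther out. Fingertips 30 mm or more above the bench clear the dock's walls.
- catch_right_pad (a point): The same on the cassette's -y side: the two outer faces are 60 mm apart when out, 48 mm when both are fully in.
- catch_left (a joint): How far the +y catch is pinched in, m: 0 = out (hooked), 0.006 = fully in against its stop; the hook is free of the lip from about 0.0035. Spring 2.4 N at out to 6 N at in.
- catch_right (a joint): The same for the -y catch.
- dropper_bottle: Loose white dropper bottle, 36 mm diameter, 88 mm tall, origin at the centre of its underside. Bystander.
- specimen_jar: Loose clear specimen jar, 52 mm diameter, 62 mm tall, origin at the centre of its underside. Bystander.
- slide_mailer: Loose flat grey slide mailer, 82 x 34 x 22 mm, origin at the centre of its underside. Bystander.

How it is judged:
By the outcome, as a careful person would: the job done as asked, in the order asked, and still so for the second after the job is handed in, while the arm keeps its last pose, push and grip.
It also fails if it takes over 48 s, if anything falls off the work surface, if the arm or the gripper's body presses on something with over 40 N, if the wrist force passes 120 N, or if a joint passes its speed limit or range.

## Working session

There is one attempt and no reset: what is moved stays moved. The work goes in short steps, Python scripts to look and compute and a tool call to move; the robot and the scene stay as the last step left them, time stands still between calls to the robot, and variables do not carry over. Pictures are saved under pics/ and viewed, on a budget of 10 in all, crops included, one or two more only if the job needs it, and the job is handed in when it is done.

Besides the shell and the picture viewer there is one more tool, called after "Request:" by a JSON object that holds its "fn" and its "kwargs", one argument or row to a line. step_arm: Moves the arm, as the interface text tells. Its arguments: {"type":"object","properties":{"motion":{"type":"array"},"newtons":{"type":"number"}},"required":["motion"]}

```bash
mkdir -p pics; cat > h.py <<'E'
from workcell import *
import numpy as np, cv2
def w(cam,p):
    T=np.array(get_calibration(cam)["world_from_camera"]); return T[:3,:3]@np.array(p)+T[:3,3]
def cloud(cam,d):
    c=get_calibration(cam);K=np.array(c["K"]);T=np.array(c["world_from_camera"])
    v,u=np.indices(d.shape);P=np.stack([(u-K[0,2])/K[0,0]*d,(v-K[1,2])/K[1,1]*d,d],-1)
    return P@T[:3,:3].T+T[:3,3]
def pix(cam,p):
    c=get_calibration(cam);K=np.array(c["K"]);T=np.linalg.inv(np.array(c["world_from_camera"]))
    q=K@(T[:3,:3]@np.array(p)+T[:3,3]);return q[:2]/q[2]
E
python3 - <<'E'
from h import *
np.set_printoptions(precision=4,suppress=True)
s=read_state();print(s)
for c in ["scene","top"]:
    im,d=read_camera(c);cv2.imwrite(f"pics/{c}0.png",im);np.save(f"{c}0.npy",d)
    print(c,get_calibration(c))
    for t in ["dock","lever_knob","lever","cassette","catch_left_pad","catch_right_pad","dropper_bottle","specimen_jar","slide_mailer","marked_notch","lever_hinge"]:
        try: print(t,[(round(r["score"],2),w(c,r["xyz"]).round(4)) for r in spot_in(c,t)[:3]])
        except Exception as e: print(t,e)
E
```

```text
{'time': 0.0, 'q': array([ 1.2421,  0.2648,  1.6053, -0.    ,  1.2737, -0.0369]), 'joint_vel': array([ 0.0003, -0.0012, -0.0001,  0.0008, -0.0011,  0.002 ]), 'joint_torque': array([ -0.0006, -51.5115, -36.7311,   0.0002,   0.0133,   0.    ]), 'tool_pos': array([0.1939, 0.6458, 0.232 ]), 'tcp_rot': array([-0.4566, -3.1078,  0.0034]), 'wrist_force': array([0.2223, 0.0364, 0.9796]), 'torque': array([0.0149, 0.0563, 0.0021]), 'width': 0.9980499930427772}
scene {'K': array([[382.523 ,   0.    , 321.165 ],
       [  0.    , 382.523 , 197.9762],
       [  0.    ,   0.    ,   1.    ]]), 'world_from_camera': array([[ 0.7841,  0.4256, -0.4517,  0.9418],
       [ 0.6204, -0.5574,  0.5518, -0.415 ],
       [-0.0169, -0.7129, -0.7011,  0.6962],
       [ 0.    ,  0.    ,  0.    ,  1.    ]])}
dock [(0.64, array([ 0.6091, -0.0124,  0.0505])), (0.54, array([ 0.6019, -0.0081,  0.0704]))]
lever_knob [(0.6, array([ 0.6027, -0.0076,  0.0656]))]
lever [(0.95, array([ 0.6048, -0.0069,  0.0682])), (0.18, array([ 0.5028, -0.0438,  0.0492]))]
cassette [(0.57, array([ 0.496 , -0.0173,  0.042 ]))]
catch_left_pa
[... 927 characters left out ...]
914, -0.004 ,  0.0632]))]
lever [(0.68, array([ 0.5872, -0.0073,  0.0694]))]
cassette [(0.97, array([ 0.4923, -0.0114,  0.0365])), (0.27, array([0.5875, 0.0065, 0.0605]))]
catch_left_pad [(0.57, array([0.4858, 0.0146, 0.0692])), (0.56, array([ 0.5902, -0.0044,  0.0621]))]
catch_right_pad [(0.68, array([ 0.5036, -0.1832,  0.0629])), (0.45, array([ 0.4962, -0.042 ,  0.0625]))]
dropper_bottle [(0.59, array([0.4061, 0.1591, 0.0526]))]
specimen_jar [(0.76, array([ 0.5007, -0.1856,  0.0638]))]
slide_mailer [(0.57, array([0.5685, 0.1979, 0.0185]))]
marked_notch [(0.97, array([0.5829, 0.0091, 0.058 ]))]
lever_hinge [(0.72, array([0.5849, 0.0095, 0.0588])), (0.42, array([ 0.5914, -0.009 ,  0.0697]))]
```

View pics/scene0.png

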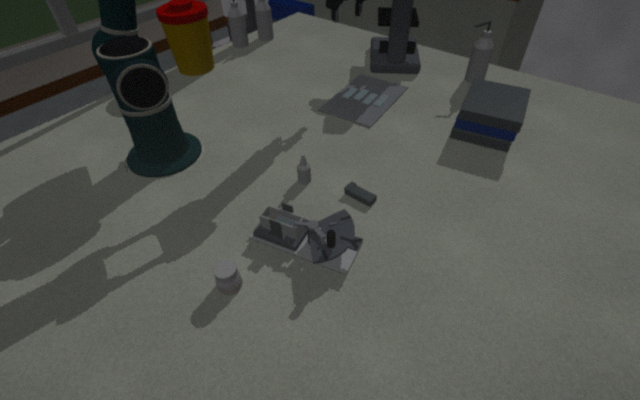

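View pics/top0.png

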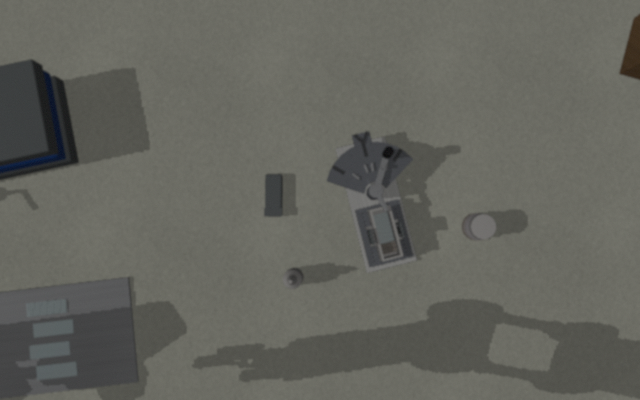

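The scene view shows the dock near (305,235). In the top view the cassette is at (385,235), the knob at (388,152) and the marked notch's arrowhead at (362,137), so the dock's yaw is about 0.2 rad. Next I'll zoom in and fit the pose.

```bash
python3 - <<'E'
from h import *
np.set_printoptions(precision=4,suppress=True)
a=cv2.imread("pics/top0.png")[125:275,315:415]; b=cv2.imread("pics/scene0.png")[195:275,245:370]
a=cv2.resize(a,(400,600),interpolation=cv2.INTER_CUBIC);b=cv2.resize(b,(400,256),interpolation=cv2.INTER_CUBIC)
o=np.zeros((600,800,3),np.uint8);o[:,:400]=a;o[:256,400:]=b
cv2.imwrite("pics/z0.png",np.clip(o*1.8,0,255).astype(np.uint8))
for c in ["top","scene"]:
    P=cloud(c,np.load(f"{c}0.npy"))
    m=(P[...,0]>.38)&(P[...,0]<.72)&(P[...,1]>-.12)&(P[...,1]<.11)
    Q=P[m]
    print(c,"bench",np.median(Q[Q[:,2]<.004][:,2]) if (Q[:,2]<.004).any() else 0, np.histogram(Q[:,2],bins=np.arange(-.006,.12,.006)))
    k=Q[Q[:,2]>.095];print("knob",len(k),k.mean(0) if len(k) else 0, k[:,:2].min(0),k[:,:2].max(0))
    h=Q[(Q[:,2]>.005)&(Q[:,2]<.075)]
    r=cv2.minAreaRect(h[:,:2].astype(np.float32)*1000);print("hull",r)
    b=Q[(Q[:,2]>.004)&(Q[:,2]<.012)];print("base",cv2.minAreaRect(b[:,:2].astype(np.float32)*1000))
E
```

```text
top bench 0.00031494245970159485 (array([5407, 7628, 1454,  124,  949,  477,  147,  235,  142,  332, 2669,
        220,  411,   26,    6,    6,    7,    5,   49,   31]), array([-0.006,  0.   ,  0.006,  0.012,  0.018,  0.024,  0.03 ,  0.036,
        0.042,  0.048,  0.054,  0.06 ,  0.066,  0.072,  0.078,  0.084,
        0.09 ,  0.096,  0.102,  0.108,  0.114]))
knob 1070 [0.5122 0.0781 0.8995] [ 0.5014 -0.025 ] [0.6445 0.0864]
hull ((546.8388061523438, -11.077415466308594), (216.2537078857422, 327.0904846191406), 89.12312316894531)
base ((550.1482543945312, -6.515632629394531), (225.44422912597656, 339.795654296875), 89.79175567626953)
scene bench -0.0008893450759472898 (array([5321, 1917,  765,  107,  459,   89,   88,  269,  149,  550, 1403,
        152,  202,   19,   19,   14,   17,   13,   59,    0]), array([-0.006,  0.   ,  0.006,  0.012,  0.018,  0.024,  0.03 ,  0.036,
        0.042,  0.048,  0.054,  0.06 ,  0.066,  0.072,  0.078,  0.084,
        0.09 ,  0.096,  0.102,  0.108,  0.114]))
knob 74 [ 0.6393 -0.0171  0.1038] [ 0.6295 -0.0242] [ 0.6473 -0.0065]
hull ((562.32470703125, -17.45013427734375), (264.4681701660156, 156.1742401123047), 34.44419479370117)
base ((550.5291748046875, -0.06024169921875), (249.83641052246094, 99.9000015258789), 13.176507949829102)
```

View pics/z0.png

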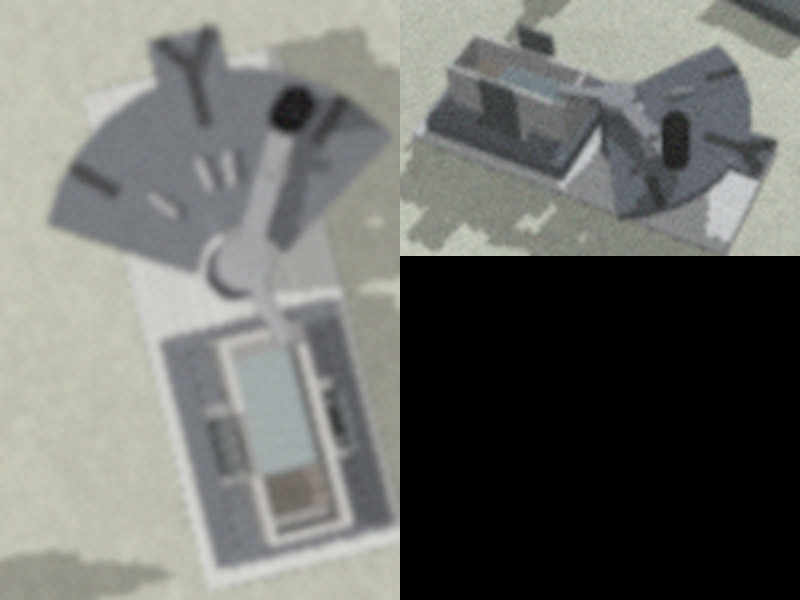

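The zoom shows the handle between the locked and middle notches, with the knob at about crop (292,108). The keeper is over the cassette's end, and the catches are at (228,445) and (338,415). Next I'll cross-check the fitted pose from the top view.

```bash
python3 - <<'E'
from h import *
np.set_printoptions(precision=4,suppress=True)
y=np.deg2rad(13.18);R=np.array([[np.cos(y),-np.sin(y)],[np.sin(y),np.cos(y)]]);o=np.array([.4940,-.0133])
for c in ["top","scene"]:
    P=cloud(c,np.load(f"{c}0.npy")).reshape(-1,3);P=P[(P[:,2]<.13)&(P[:,2]>-.01)]
    L=P.copy();L[:,:2]=(P[:,:2]-o)@R
    def rng(n,m): 
        q=L[m];print(c,n,len(q),np.percentile(q,[2,50,98],axis=0).round(4).tolist() if len(q) else 0)
    n=lambda x0,x1,y0,y1,z0,z1:(L[:,0]>x0)&(L[:,0]<x1)&(L[:,1]>y0)&(L[:,1]<y1)&(L[:,2]>z0)&(L[:,2]<z1)
    rng("knobtop",n(.08,.2,-.1,.1,.1,.115)); k=L[n(.08,.2,-.1,.1,.1,.115)][:,:2]
    cc=(k.min(0)+k.max(0))/2;print("  knob world",R@cc+o,"ang",np.arctan2(cc[1],cc[0]-.08)+.8,"r",np.hypot(cc[1],cc[0]-.08))
    rng("cassette rim",n(-.056,.056,-.025,.025,.052,.064)); rng("catchL",n(-.03,.03,.022,.045,.064,.08)); rng("catchR",n(-.03,.03,-.045,-.022,.064,.08))
    rng("base",n(-.09,.2,-.07,.07,.005,.011)); rng("walls",n(-.08,.07,-.06,.06,.018,.027)); rng("plate",n(.08,.22,-.12,.12,.05,.06))
    for t in ["dropper_bottle","specimen_jar","slide_mailer"]:
        pass
E
```

```text
top knobtop 81 [[0.1295, -0.0436, 0.1028], [0.1372, -0.0363, 0.1074], [0.1449, -0.0284, 0.1103]]
  knob world [ 0.636 -0.017] ang 0.24061257541000092 r 0.06776101329785653
top cassette rim 298 [[-0.0499, -0.0201, 0.0535], [-0.0055, -0.0009, 0.0579], [0.0449, 0.0188, 0.0623]]
top catchL 43 [[-0.0149, 0.0253, 0.065], [-0.0018, 0.0277, 0.0695], [0.0103, 0.0299, 0.0728]]
top catchR 43 [[-0.0154, -0.031, 0.0642], [-0.0027, -0.0285, 0.0694], [0.0105, -0.0266, 0.0735]]
top base 1485 [[-0.0679, -0.0501, 0.0053], [0.057, 0.0139, 0.0082], [0.1785, 0.0485, 0.0108]]
top walls 1335 [[-0.0575, -0.043, 0.019], [-0.0037, 0.005, 0.0231], [0.0529, 0.0416, 0.0264]]
top plate 2662 [[0.087, -0.0712, 0.0527], [0.128, 0.0053, 0.0562], [0.1828, 0.0694, 0.0594]]
scene knobtop 60 [[0.132, -0.0434, 0.1021], [0.1403, -0.036, 0.1056], [0.1484, -0.0272, 0.1077]]
  knob world [ 0.6384 -0.0156] ang 0.2700792077471459 r 0.06958524091937683
scene cassette rim 230 [[-0.0471, -0.0189, 0.0522], [0.0051, 0.0067, 0.0561], [0.0494, 0.0212, 0.0628]]
scene catchL 32 [[-0.0131, 0.0266, 0.0644], [0.0005, 0.0284, 0.068], [0.0133, 0.032, 0.0707]]
scene catchR 29 [[-0.0117, -0.0299, 0.0642], [0.0015, -0.0272, 0.0682], [0.0134, -0.0253, 0.07]]
scene base 881 [[-0.0593, -0.0487, 0.0052], [0.0971, -0.0342, 0.0072], [0.1817, 0.0151, 0.0101]]
scene walls 507 [[-0.0541, -0.0419, 0.0184], [0.0153, -0.029, 0.0218], [0.0558, 0.0366, 0.0262]]
scene plate 1551 [[0.0877, -0.0712, 0.052], [0.1339, -0.0006, 0.0549], [0.1877, 0.0709, 0.0584]]
```

Request:
{"fn": "step_arm", "kwargs": {
  "motion": [
    [[0.045,0.02,-0.03,0,0,0,0],[0.045,0.053,-0.08,0,0,0,0],[0.045,0.086,-0.13,0,0,0,0],[0.045,0.12,-0.18,0,0,0,0],[0.045,0.153,-0.23,0,0,0,0],[0.045,0.187,-0.28,0,0,0,0],[0.045,0.22,-0.33,0,0,0,0],[0.045,0.253,-0.38,0,0,0,0]]
  ],
  "newtons": 25
}}

```text
time: 2.2
tool_pos: [0.4481, 0.2648, 0.2337]
tcp_rot: [0.456, 3.107, 0.001]
wrist_force: [0.7, 0.1, 0.3]
width: 0.528
```

Request:
{"fn": "step_arm", "kwargs": {
  "motion": [
    [[0.045,0.033,-0.05,0,0,0,0],[0.045,0.066,-0.1,0,0,0,0],[0.045,0.1,-0.15,0,0,0,0],[0.045,0.133,-0.2,0,0,0,0],[0.045,0.166,-0.25,0,0,0,0],[0.045,0.189,-0.281,0,0,0,0],[0.045,0.189,-0.281,-0.04,0,0,0],[0.045,0.189,-0.281,-0.08,0,0,0]]
  ]
}}

```text
time: 3.2
tool_pos: [0.6381, -0.0172, 0.1535]
tcp_rot: [0.459, 3.105, 0.001]
wrist_force: [0.5, -0.2, 0.9]
width: 0.527
```

```bash
python3 - <<'E'
from h import *
s=read_state();print(s["tool_pos"],s["q"])
o=np.zeros((600,800,3),np.uint8)
im,_=read_camera("scene");u,v=pix("scene",[.637,-.016,.107]).astype(int);print(u,v)
o[:,:]=cv2.resize(im[v-45:v+30,u-50:u+50],(800,600),interpolation=cv2.INTER_CUBIC)
cv2.imwrite("pics/a1.png",np.clip(o*1.8,0,255).astype(np.uint8))
E
```

```text
[ 0.63812352 -0.01718933  0.15352999] [-6.63298539e-02  2.52591202e-01  1.76975096e+00  7.85861811e-04
  1.11617622e+00 -1.34424878e+00]
330 231
```

View pics/a1.png

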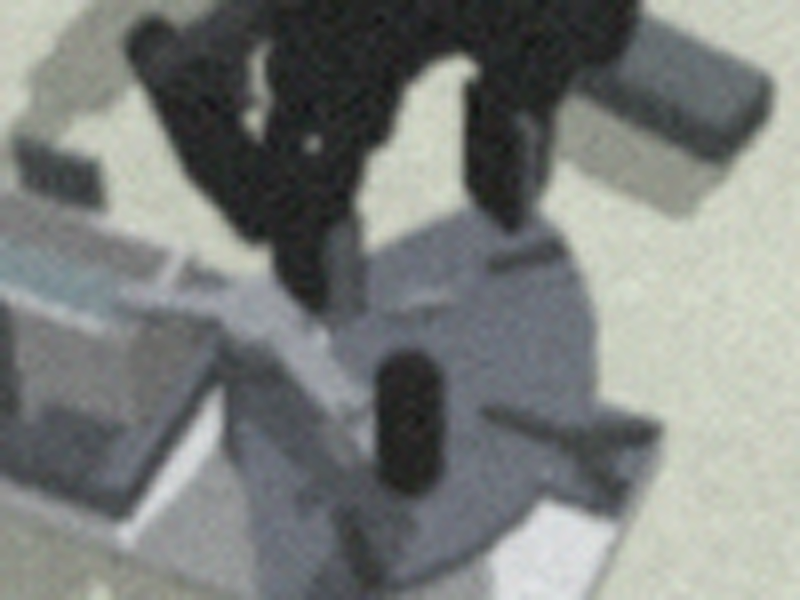

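The fingertips at (310,300) and (515,225) straddle the knob at (410,370), so I'll descend and close.

Request:
{"fn": "step_arm", "kwargs": {
  "motion": [
    [[0.045,0,0,-0.025,0,0,0],[0.045,-0.001,0.001,-0.055,0,0,0],[0.045,-0.001,0.001,-0.055,0,0,0],[0.01,-0.001,0.001,-0.055,0,0,0],[0.01,-0.001,0.001,-0.055,0,0,0],[0.01,-0.001,0.001,-0.055,0,0,0],[0.01,-0.001,0.001,-0.055,0,0,0],[0.01,-0.001,0.001,-0.055,0,0,0]]
  ],
  "newtons": 25
}}

```text
time: 4.25
tool_pos: [0.6341, -0.0156, 0.0935]
tcp_rot: [-0.458, -3.104, -0.001]
wrist_force: [0.2, 0.2, 6.3]
width: 0.192
```

```bash
python3 - <<'E'
from h import *
s=read_state();print(s["tool_pos"],s["width"],s["wrist_force"],s["torque"])
im,d=read_camera("scene");im2,d2=read_camera("top")
for c in["scene","top"]: print([(round(r["score"],2),w(c,r["xyz"]).round(4)) for r in spot_in(c,"lever_knob")[:3]])
u,v=pix("scene",[.637,-.016,.09]).astype(int)
u2,v2=pix("top",[.637,-.016,.09]).astype(int)
a=cv2.resize(im[v-40:v+35,u-25:u+25],(400,600),interpolation=cv2.INTER_CUBIC)
b=cv2.resize(im2[v2-75:v2+75,u2-50:u2+50],(400,600),interpolation=cv2.INTER_CUBIC)
cv2.imwrite("pics/a2.png",np.clip(np.hstack([a,b])*2.,0,255).astype(np.uint8))
E
```

```text
[ 0.63412965 -0.01559566  0.09351752] 0.1918773003164764 [0.21184264 0.2184012  6.30161451] [ 0.0770018   0.06367548 -0.03157796]
[(0.75, array([ 0.6334, -0.0139,  0.0701]))]
[(0.38, array([0.5894, 0.0295, 0.0543]))]
```

View pics/a2.png

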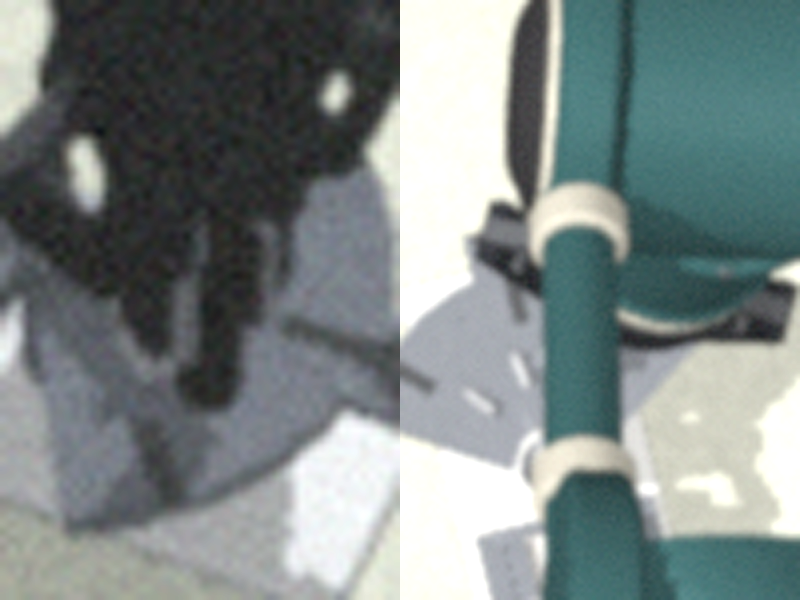

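The knob sits between the closed fingers at (205,310) in the left crop. I'll ease up 3 mm and carry it round the arc.

Request:
{"fn": "step_arm", "kwargs": {
  "motion": [
    [[0.01,0,0,0.003,0,0,0],[0.01,0.0021,0.0087,0.003,0,0,7.7],[0.01,0.0031,0.0179,0.003,0,0,15.7],[0.01,0.0027,0.0272,0.003,0,0,23.7],[0.01,0.0013,0.0354,0.003,0,0,30.9],[0.01,0.0013,0.0354,0.003,0,0,30.9],[0.01,0.0013,0.0354,0.003,0,0,30.9],[0.01,0.0013,0.0354,0.003,0,0,30.9]]
  ]
}}

```text
time: 5.45
tool_pos: [0.6358, 0.0207, 0.094]
tcp_rot: [0.386, -3.114, -0.001]
wrist_force: [7.9, 2.9, -14.1]
width: 0.199
```

Request:
{"fn": "step_arm", "kwargs": {
  "motion": [
    [[0.01,0,0,-0.002,0,0,0],[0.045,0,0,-0.002,0,0,0],[0.045,0,0,0,0,0,0],[0.045,0,0,0,0,0,0],[0.045,0,0,0.04,0,0,0],[0.045,0,0,0.1,0,0,0],[0.08,-0.05,0.02,0.1,0,0,0],[0.08,-0.11,0.04,0.1,0,0,0]]
  ]
}}

```text
time: 6.45
tool_pos: [0.5268, 0.0607, 0.1955]
tcp_rot: [0.384, -3.118, -0.001]
wrist_force: [-0.5, 1.1, 0.7]
width: 0.922
```

```bash
python3 - <<'E'
from h import *
np.set_printoptions(precision=4,suppress=True)
s=read_state();print(s["tool_pos"],s["width"],s["tcp_rot"],s["wrist_force"])
im,d=read_camera("scene");im2,d2=read_camera("top")
for c in["scene","top"]: 
  for t in ["lever_knob","catch_left_pad","catch_right_pad","cassette"]: print(c,t,[(round(r["score"],2),w(c,r["xyz"]).round(4)) for r in spot_in(c,t)[:2]])
y=np.deg2rad(13.18);R=np.array([[np.cos(y),-np.sin(y)],[np.sin(y),np.cos(y)]]);o=np.array([.4940,-.0133])
P=cloud("scene",d).reshape(-1,3);L=P.copy();L[:,:2]=(P[:,:2]-o)@R
k=L[(L[:,0]>.12)&(L[:,0]<.18)&(abs(L[:,1])<.05)&(L[:,2]>.1)&(L[:,2]<.115)];print(k.min(0),k.max(0))
u,v=pix("scene",[.58,0.0,.06]).astype(int)
cv2.imwrite("pics/a3.png",np.clip(cv2.resize(im[v-60:v+60,u-80:u+80],(800,600),interpolation=cv2.INTER_CUBIC)*1.8,0,255).astype(np.uint8))
E
```

```text
[0.5268 0.0607 0.1955] 0.9221971256354717 [ 0.3842 -3.1177 -0.001 ] [-0.476   1.1065  0.6987]
scene lever_knob [(0.72, array([ 0.5021, -0.036 ,  0.0428])), (0.59, array([0.6077, 0.0134, 0.0691]))]
scene catch_left_pad [(0.5, array([0.4878, 0.0135, 0.0672]))]
scene catch_right_pad [(0.53, array([ 0.5014, -0.0405,  0.046 ]))]
scene cassette [(0.77, array([ 0.4979, -0.0129,  0.0437]))]
top lever_knob [(0.53, array([0.6332, 0.0206, 0.1054]))]
top catch_left_pad [(0.73, array([0.6385, 0.0078, 0.058 ]))]
top catch_right_pad []
top cassette [(0.66, array([ 0.45  , -0.0163,  0.0393]))]
[ 0.1415 -0.0084  0.1002] [0.158  0.0093 0.1074]
```

View pics/a3.png

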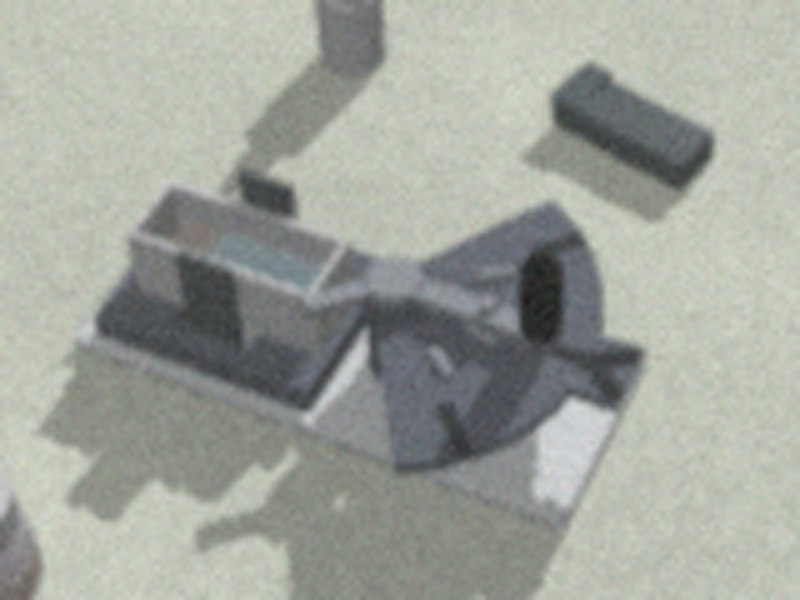

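The handle lies in line with the arrowhead: knob at (540,300), arrowhead at about (610,365), and dock-frame knob y is about 0. The tail no longer lies over the cassette. The bystanders are untouched. Next I'll move over the cassette and descend part-way.

Request:
{"fn": "step_arm", "kwargs": {
  "motion": [
    [[0.0854,-0.017,-0.037,0,0,0,-0.8],[0.0854,-0.034,-0.074,0,0,0,-0.8],[0.0854,-0.034,-0.074,-0.03,0,0,-0.8],[0.0854,-0.034,-0.074,-0.07,0,0,-0.8],[0.0854,-0.034,-0.074,-0.09,0,0,-0.8],[0.0854,-0.034,-0.074,-0.09,0,0,-0.8],[0.0854,-0.034,-0.074,-0.09,0,0,-0.8],[0.0854,-0.034,-0.074,-0.09,0,0,-0.8]]
  ],
  "newtons": 35
}}

```text
time: 7.95
tool_pos: [0.4952, -0.014, 0.1057]
tcp_rot: [0.363, -3.12, 0.0]
wrist_force: [0.1, 0.0, 0.9]
width: 1.0
```

```bash
python3 - <<'E'
from h import *
np.set_printoptions(precision=4,suppress=True)
s=read_state();print(s["tool_pos"],s["width"],s["tcp_rot"],s["wrist_force"])
im,d=read_camera("scene")
u,v=pix("scene",[.50,-.01,.08]).astype(int);print(u,v)
cv2.imwrite("pics/a4.png",np.clip(cv2.resize(im[v-45:v+45,u-60:u+60],(800,600),interpolation=cv2.INTER_CUBIC)*1.8,0,255).astype(np.uint8))
E
```

```text
[ 0.4952 -0.014   0.1057] 0.9999040306064183 [ 0.3632 -3.1204  0.0001] [0.0828 0.0325 0.8896]
283 209
```

View pics/a4.png

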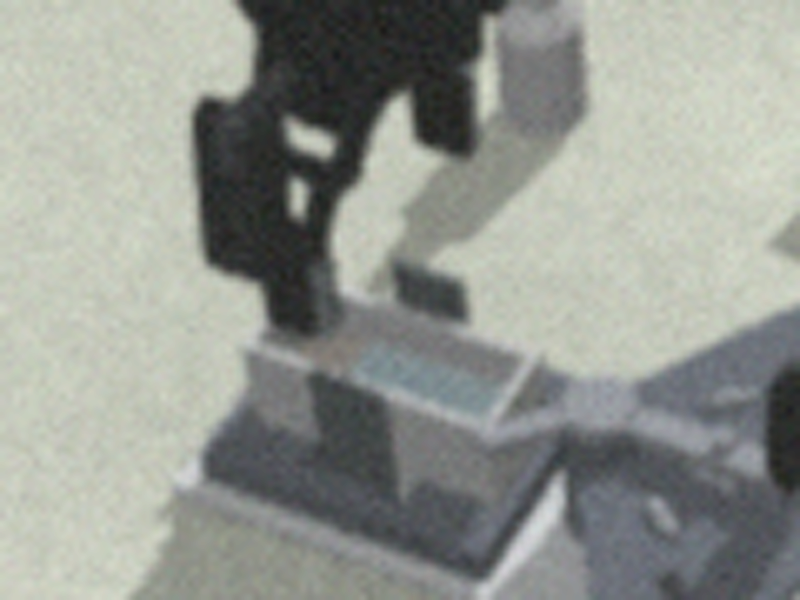

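The near finger, with its tip at (300,330), is in line above the near catch at (350,430), and the far finger is outside the far catch at (430,290). I'll descend and pinch.

Request:
{"fn": "step_arm", "kwargs": {
  "motion": [
    [[0.0854,-0.001,0,-0.02,0,0,0],[0.0854,-0.002,0,-0.045,0,0,0],[0.0854,-0.002,0,-0.045,0,0,0],[0.07,-0.002,0,-0.045,0,0,0],[0.06,-0.002,0,-0.045,0,0,0],[0.044,-0.002,0,-0.045,0,0,0],[0.044,-0.002,0,-0.045,0,0,0],[0.044,-0.002,0,-0.045,0,0,0]]
  ],
  "newtons": 35
}}

```text
time: 9.0
tool_pos: [0.4944, -0.0132, 0.0628]
tcp_rot: [-0.362, 3.118, 0.001]
wrist_force: [-2.6, 4.8, 9.8]
width: 0.521
```

```bash
python3 - <<'E'
from h import *
np.set_printoptions(precision=4,suppress=True)
s=read_state();print(s["tool_pos"],s["width"],s["wrist_force"])
im,d=read_camera("scene")
u,v=pix("scene",[.50,-.01,.06]).astype(int);print(u,v)
cv2.imwrite("pics/a5.png",np.clip(cv2.resize(im[v-38:v+37,u-50:u+50],(800,600),interpolation=cv2.INTER_CUBIC)*1.8,0,255).astype(np.uint8))
E
```

```text
[ 0.4944 -0.0132  0.0628] 0.5212849849825973 [-2.5811  4.7797  9.7604]
284 215
```

View pics/a5.png

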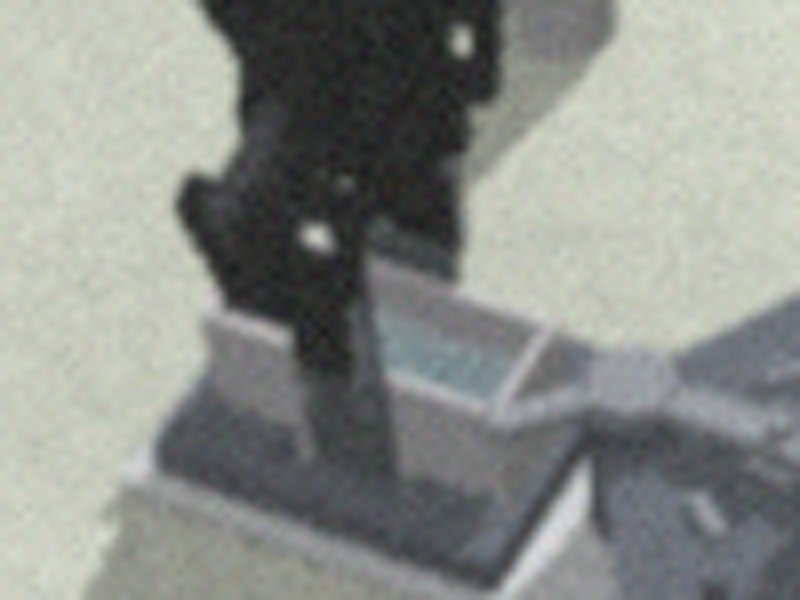

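```bash
python3 - <<'E'
from h import *
y=np.deg2rad(13.18);R=np.array([[np.cos(y),-np.sin(y)],[np.sin(y),np.cos(y)]]);o=np.array([.4935,-.0134])
for x,yy,z in [(-.011,-.027,.04),(.011,-.027,.04),(-.011,-.027,.05),(.011,-.027,.05),(-.014,-.026,.07),(.014,-.026,.07)]:
    u,v=pix("scene",np.r_[R@[x,yy]+o,z]); print((x,yy,z),((u-234)*8).round(),((v-177)*8).round())
E
```

```text
(-0.011, -0.027, 0.04) 301.0 404.0
(0.011, -0.027, 0.04) 368.0 429.0
(-0.011, -0.027, 0.05) 297.0 381.0
(0.011, -0.027, 0.05) 365.0 405.0
(-0.014, -0.026, 0.07) 282.0 327.0
(0.014, -0.026, 0.07) 370.0 358.0
```

The tips end at about z 0.055, so they overlap only about 15 mm of the catches. I'll re-grip lower.

Request:
{"fn": "step_arm", "kwargs": {
  "motion": [
    [[0.075,0,0,-0.002,0,0,0],[0.075,0,0,-0.002,0,0,0],[0.075,0,0,-0.01,0,0,0],[0.075,0,0,-0.014,0,0,0],[0.055,0,0,-0.014,0,0,0],[0.035,0,0,-0.014,0,0,0],[0.035,0,0,-0.014,0,0,0],[0.035,0,0,-0.014,0,0,0]]
  ],
  "newtons": 35
}}

```text
time: 10.05
tool_pos: [0.4946, -0.0128, 0.0497]
tcp_rot: [-0.362, 3.118, 0.003]
wrist_force: [-2.1, 2.5, 5.9]
width: 0.507
```

Request:
{"fn": "step_arm", "kwargs": {
  "motion": [
    [[0.035,0,0,0,0,0,0],[0.035,0,0,0,0,0,0],[0.035,0,0,0.004,0,0,0],[0.035,0,0,0.008,0,0,0],[0.035,0,0,0.014,0,0,0],[0.035,0,0,0.02,0,0,0],[0.035,0,0,0.02,0,0,0],[0.035,0,0,0.02,0,0,0]]
  ]
}}

```text
time: 11.05
tool_pos: [0.4946, -0.0128, 0.0697]
tcp_rot: [-0.362, 3.118, 0.002]
wrist_force: [-0.0, -1.3, -2.3]
width: 0.504
```

```bash
python3 - <<'E'
from h import *
np.set_printoptions(precision=4,suppress=True)
s=read_state();print(s["tool_pos"],s["width"],s["wrist_force"],s["torque"])
im,d=read_camera("scene")
u,v=pix("scene",[.50,-.01,.06]).astype(int);print(u,v)
cv2.imwrite("pics/a6.png",np.clip(cv2.resize(im[v-45:v+45,u-60:u+60],(800,600),interpolation=cv2.INTER_CUBIC)*1.8,0,255).astype(np.uint8))
E
```

```text
[ 0.4946 -0.0128  0.0697] 0.5037983369681639 [-0.0288 -1.3466 -2.2982] [-0.0038 -0.0096 -0.0256]
284 215
```

View pics/a6.png

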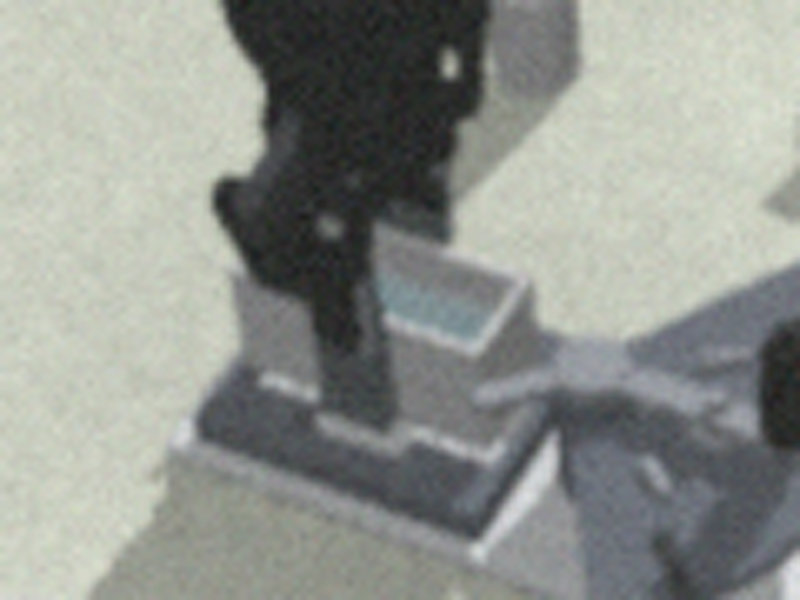

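The cassette has risen level and the hooks are free, with the hook foot visible at (360,430). The wrist load is about 2.3 N, close to the cassette's weight. I'll lift the remaining 100 mm.

Request:
{"fn": "step_arm", "kwargs": {
  "motion": [
    [[0.035,0,0,0.01,0,0,0],[0.035,0,0,0.03,0,0,0],[0.035,0,0,0.05,0,0,0],[0.035,0,0,0.07,0,0,0],[0.035,0,0,0.09,0,0,0],[0.035,0,0,0.1,0,0,0],[0.035,0,0,0.1,0,0,0],[0.035,0,0,0.1,0,0,0]]
  ]
}}

```text
time: 12.1
tool_pos: [0.4938, -0.0127, 0.1687]
tcp_rot: [-0.362, 3.12, 0.003]
wrist_force: [0.4, -0.1, -3.2]
width: 0.507
```

```bash
python3 - <<'E'
from h import *
np.set_printoptions(precision=4,suppress=True)
s=read_state();print(s["tool_pos"],s["width"],s["wrist_force"],s["torque"])
im,d=read_camera("scene")
u,v=pix("scene",[.53,0,.1]).astype(int)
P=cloud("scene",d).reshape(-1,3);y=np.deg2rad(13.18);R=np.array([[np.cos(y),-np.sin(y)],[np.sin(y),np.cos(y)]]);L=P.copy();L[:,:2]=(P[:,:2]-[.4940,-.0133])@R
k=L[(L[:,0]>.12)&(L[:,0]<.18)&(abs(L[:,1])<.05)&(L[:,2]>.1)&(L[:,2]<.112)];print("knob",k.min(0),k.max(0))
for a,b in [(-.05,-.03),(.03,.05)]:
  q=L[(L[:,0]>a)&(L[:,0]<b)&(L[:,1]<-.015)&(L[:,1]>-.025)&(L[:,2]>.1)&(L[:,2]<.2)];print(len(q),np.percentile(q[:,2],[2,98]))
cv2.imwrite("pics/a7.png",np.clip(cv2.resize(im[v-70:v+80,u-100:u+100],(800,600),interpolation=cv2.INTER_CUBIC)*1.8,0,255).astype(np.uint8))
E
```

```text
[ 0.4938 -0.0127  0.1687] 0.5070804951607654 [ 0.4219 -0.0982 -3.151 ] [ 0.0301 -0.0021 -0.0161]
knob [ 0.1414 -0.008   0.1005] [0.1588 0.0104 0.1081]
133 [0.1274 0.1767]
155 [0.1272 0.1766]
```

View pics/a7.png

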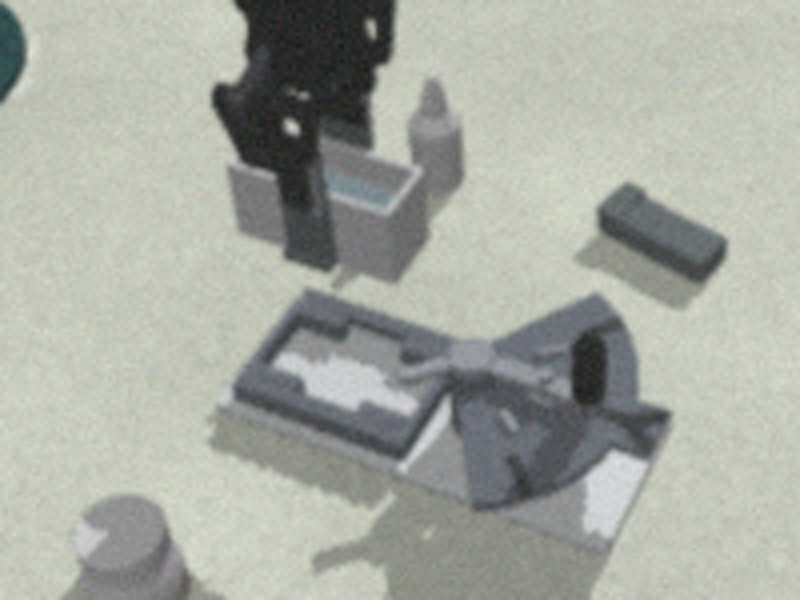

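The cassette hangs level, its underside at about 0.127 m, which is about 119 mm above its seat. The lever is in the middle notch, and the bottle, jar and mailer are standing.

```bash
python3 -c "
from workcell import *
print(finish_job())"
```

```text
the job is handed in; nothing more can be done
None
```

The job is handed in, at 12.1 s on the robot's clock. I gripped the keeper lever's knob from above and carried it round about 31° to the marked middle notch. Then I pinched both catches with 35 N and lifted the cassette straight up.

**Last checks:**
- **Lift:** the cassette's underside is at about 0.127 m, roughly 119 mm above its seat. It is level: both ends read the same height to within 0.2 mm.
- **Load:** the wrist carries about 3 N, which fits the cassette's weight alone.
- **Lever:** the knob is on the dock's centreline (y about 1 mm), in line with the arrowhead.
- **Bystanders:** the bottle, jar and mailer stand where they were.

**What disagreed or went wrong:**
- **Opening reading:** it showed about 43 mm, where 48 mm was expected with both catches fully in. It also read about 1.5 mm low on the 18 mm knob. The picture and the free lift show the catches held and the hooks released.
- **First pinch:** it sat too high on the catches, so I re-gripped about 13 mm lower before lifting.
- **Camera views:** the top and scene views differed by about 2.5 mm, so I used values in between.

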